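# Fit a push-in exhaust silencer to the valve island

## Robot

A 6-joint arm with a two-finger parallel gripper is mounted at the origin on the work surface. World frame = base frame: x ahead of the robot, y to its left, z up, the work surface at z = 0. Lengths are in m, angles in rad, forces in N, time in s.
With the tool pointing down it reaches from about 0.35 to 0.775 m from the base axis. Payload 5.5 kg.
Tool frame: the origin (TCP) lies at the very end of the fingers, on their centre line; the grasp point (between the pads) lies 19 mm behind it; z points along the fingers, y is the line along which they close (so a half turn about z gives the same grasp; the last joint's range is limited). The gripper opens to 85 mm and grips with 20 to 120 N. Pads are 22 mm wide; open, the fingers measure 114 mm over their backs; the gripper's body (76 mm by 85 mm) begins 54 mm behind the grasp point. The pads swing forward as they close: fully open they stand 13 mm farther back than shut.
Start: joints at [-1.412, 0.313, 0.046, 1.304, 0, 1.431], TCP at [0.169, -0.55, 0.231] pointing down, gripper open.
Joint ranges: [-2.76, 2.76], [-0.86, 1.69], [-1.03, 1.26], [-2.2, 2.34], [-1.47, 1.5], [-3.14, 3.14]. Speed limits (rad/s): [2.57, 2.57, 3.14, 3.14, 3.14, 3.14].

## Interface

Orientations are given as a unit quaternion [w, x, y, z].
In Python, from workcell import env, read_camera, get_calibration gives the robot as it stands.
- The arm moves only by the tool jog_arm, never from a script. Its argument "motion" is one flat list of numbers, 7 for each row, row after row: the shift along the tool's x, y, z as a fraction of full scale, then the turn, a rotation vector about the tool's x, y, z as a fraction of full scale, then the opening, from 0 (shut) to 1 (fully open). In form: [x, y, z, wx, wy, wz, grip, x, y, z, wx, wy, wz, grip, ...]. A call has 1 to 12 rows; each row is the pose to reach, as a shift and turn from the pose commanded when the call began, along the tool's axes at that moment; what a row does not reach only later rows make up. Full scale, the value 1, is 0.2 m for a shift and 90 degrees for a turn. A row lasts 1/8 s, in which the tool goes at most 62.5 mm and 10.7 degrees, less where a joint would pass 70% of its speed; a pose out of reach is approached as far as the arm can. A call with a number of a shift or a turn outside -1 to 1 is refused whole. A call with a gripper value outside its range is refused whole. The fingers move at their own pace and stop on an object; "newtons" is the grip in N (left out, the last holds). Time passes only in rows, so rows that repeat a pose let the fingers close. It gives the time, the measured TCP pose, the force, the opening and the grip force at its end, in the units of the state.
- env.get_state(): the state, without advancing time (a new reading comes with each control period).
- read_camera(name): name is "side" or "top" or "wrist"; returns the picture (384x512x3 uint8, red, green, blue); there is no depth.
- get_calibration(name): a dict with "fx", "fy", "cx", "cy" (pixels), "world_from_camera" (4x4, takes a point from camera to world coordinates). Camera axes: x right, y down, z forward; pixel columns grow to the right and rows downward; lengths in m; the calibration is good to about 2 mm. A picture is of the moment at which its call begins: read the wrist's pose just before it. get_calibration takes no time and is no camera call; for the wrist camera it gives the pose at the moment of the call.
- env.hand_in(): hands the job in; it is judged then, once.
The state is a dict: "clock": time; "joint_pos": joint angles; "qvel": joint speeds; "tau": joint torques, N m; "tcp_pos": TCP position; "orientation": TCP orientation; "wrist_force": force on the tool from outside, world axes, zero at the start; "ft_torque": the same for the moment, N m; "finger_gap": finger opening in m; "grip_force": force on a finger pad.
Only numpy, scipy, OpenCV 4.12 (cv2) and the standard library are available. Lean on these libraries where they do the work, as an engineer would, in place of code of your own. Each camera call takes 0.05 s, during which the arm holds its last target. There are 200 camera calls.

## Task

Take the large silencer from the drilled rack and press its stem gently down into the one open large push-fit fitting on the valve island until it clicks fully home. Then prove the lock with a gentle pull straight up that draws the fitting's black collar out to its stop, and let go, leaving the silencer standing locked in the fitting with the collar drawn out. Use no more force than a light hand press, handle only the silencer (never push or pull the fitting or its collar with the fingers) and leave the slim silencer standing in the rack.

Things in the scene. Friction and masses are not known exactly. Their poses are not given: they have to be found in the camera images.
- silencer_mid (a point): The large silencer: ribbed bronze-coloured cylinder 28 mm in diameter, 50 mm tall, over a steel stem 16 mm in diameter, 46 mm long (96 mm overall, 0.08 to 0.17 kg). Starts hanging upright, stem down, in a rack hole, its body's underside on the rack's top. Point: on its axis, half-way up the 28 mm body, 71 mm above the stem's tip; z runs up its axis.
- silencer_tip (a point): Centre of the lower end of the large silencer's stem. The stem ends in a cone that grows from 9 mm to 16 mm in diameter over 7 mm; a locking groove 10 mm in diameter lies 10 to 18 mm above the tip.
- rack: Plywood rack (fixed) 60 x 200 mm, 62 mm high: a 12 mm plate on two end feet with three 19 mm holes, at y = -65, 0 and +65 mm of its own frame. Origin: centre of its underside. The two silencers hang in the outer holes, either way round; the middle hole is empty.
- slim: The slim silencer, not to be used: body 18 mm in diameter, 40 mm tall, a 26 mm flange and a 10 mm stem 40 mm long. Hangs in the other outer hole of the rack. Origin: lower end of its stem.
- fitting: The open large push-fit fitting (fixed), one of three port blocks 130 mm apart along the island: aluminium block 60 x 60 x 25 mm with a grey upright round housing 40 mm in diameter, top 60 mm above the origin. Of its neighbours one has a thin 26 mm housing, the other carries a silencer up to 134 mm. Origin: centre of the block's underside, on the bore's vertical axis (z).
- housing_top (a point): On the fitting's bore axis at the height of its grey housing's top, 60 mm above the fitting's origin. From the housing a black collar 32 mm in diameter stands out 10 mm at the start. Its funnel mouth, 26 mm wide, narrows over 6 mm to a 17 mm bore. The plastic breaks if pushed, pulled or forced sideways with over 32 N.
- bore_mid (a point): Mid-range of the hidden seat, 34 mm above the fitting's origin: the true seat, a hard stop, lies up to 8 mm above or below this, differs each time and must be felt (resistance rises steeply). Two sprung jaws meet the stem's cone about 10 mm above the seat, yield at 4 to 12 N and click into the groove in the last 1.5 mm. Unless seated, the silencer pulls out with under 4 N.
- collar (a joint): How far the fitting's black collar is drawn up out of its housing: 0 m in (start), 0.005 m out at its stop. It stays where it is left and slides with 7 to 10 N. Pulling up on a locked silencer takes up 1.5 mm of play, then draws the collar up with it to its stop, where resistance rises steeply.
- island: The valve island's fixed aluminium rail 80 x 380 x 20 mm that carries the three port blocks along its y axis, on its top. Origin: centre of its underside.
There are look-alikes about, which are no part of the job. Leave any purple look-alike of the part that bears silencer_mid alone.

How it is judged:
By the outcome, as a careful person would: the job done as asked, in the order asked, and still so for the second after the job is handed in, with the robot touching nothing.
It also fails if it takes over 67 s, if anything falls off the work surface, if the arm or the gripper's body presses on something with over 40 N, if the wrist force passes 120 N, or if a joint passes its speed limit or range.

## Working session

There is one attempt and no reset: what is moved stays moved. The work goes in short steps, Python scripts to look and compute and a tool call to move; the robot and the scene stay as the last step left them, time stands still between calls to the robot, and variables do not carry over. Pictures are saved under pics/ and viewed, at most 10 in all, crops included, and the job is handed in when it is done.

Besides the shell and the picture viewer there is one more tool, called as a command line: name --argument value ..., lists and objects as JSON in quotes. jog_arm: Moves the arm, as the interface text tells. Shift numbers are shares of 0.2 m and turn numbers shares of 90 degrees, none past 1 either way. Its arguments: {"type":"object","properties":{"motion":{"type":"array","items":{"type":"number"}},"newtons":{"type":"number"}},"required":["motion"]}

```bash
mkdir -p pics; python3 - <<'E'
from workcell import env, read_camera, get_calibration
import cv2,numpy as np
s=env.get_state();print({k:np.round(v,4) for k,v in s.items()})
for n in ("top","side"):
    im=read_camera(n);cv2.imwrite(f"pics/{n}0.png",im[:,:,::-1])
    c=get_calibration(n);print(n,c["fx"],c["cx"],c["cy"],np.round(c["world_from_camera"],3))
E
```

```text
{'clock': np.float64(0.0), 'joint_pos': array([-1.4116,  0.314 ,  0.045 ,  1.3036, -0.    ,  1.4312]), 'qvel': array([-0.0001, -0.0007, -0.0009,  0.0009,  0.0005, -0.0005]), 'tau': array([ 1.30000e-03, -4.80627e+01,  2.98533e+01,  1.94000e-02,
       -1.00000e-04, -0.00000e+00]), 'tcp_pos': array([ 0.1692, -0.549 ,  0.2304]), 'orientation': array([-9.000e-04,  9.889e-01,  1.489e-01, -0.000e+00]), 'wrist_force': array([-0.6186, -1.6738, -0.448 ]), 'ft_torque': array([ 0.0087, -0.0168, -0.0016]), 'grip_force': np.float64(0.0), 'finger_gap': np.float64(0.0854)}
top 460.0453738891446 258.53138223096 191.40157237940662 [[-0.029 -0.995  0.098  0.428]
 [-0.999  0.032  0.023  0.015]
 [-0.026 -0.097 -0.995  1.051]
 [ 0.     0.     0.     1.   ]]
side 404.3822742463784 261.45226396841815 190.4880558353922 [[-0.956 -0.143  0.254  0.316]
 [-0.292  0.492 -0.82   0.763]
 [-0.008 -0.859 -0.513  0.553]
 [ 0.     0.     0.     1.   ]]
```

View pics/top0.png

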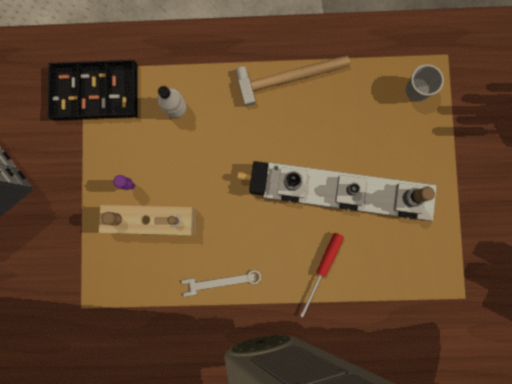

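View pics/side0.png

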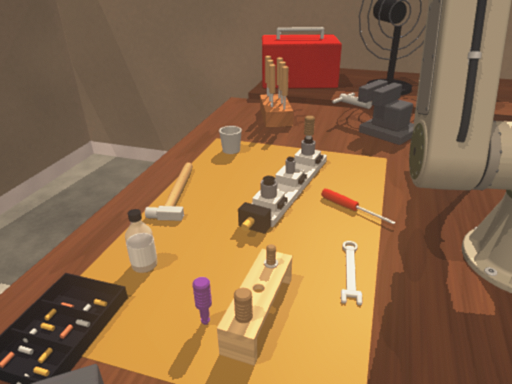

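The top view shows the large silencer at the rack's left end (111,219), the slim one at (173,221), the open large fitting at (292,180) and the purple look-alike at (123,182). The side view agrees: the silencer is at (243,305) and the fitting at (268,185).

```bash
cat > h.py <<'E'
from workcell import env, read_camera, get_calibration
import cv2,numpy as np
from scipy.spatial.transform import Rotation as R
def ray(c,uv):
    T=c["world_from_camera"];d=T[:3,:3]@np.array([(uv[0]-c["cx"])/c["fx"],(uv[1]-c["cy"])/c["fy"],1]);return T[:3,3],d
def onz(c,uv,z):
    o,d=ray(c,uv);return o+d*(z-o[2])/d[2]
def proj(c,p):
    T=np.linalg.inv(c["world_from_camera"]);q=T[:3,:3]@np.array(p)+T[:3,3];return np.array([c["fx"]*q[0]/q[2]+c["cx"],c["fy"]*q[1]/q[2]+c["cy"]])
def tool():
    s=env.get_state();q=s["orientation"];return s,R.from_quat([q[1],q[2],q[3],q[0]])
def frac(target,yaw=None):  # shift in tool axes, fraction; TCP target
    s,r=tool();return r.inv().apply(np.array(target)-s["tcp_pos"])/0.2
E
python3 - <<'E'
from h import *
t=get_calibration("top");s=get_calibration("side")
for n,uv,z in (("sil",(108,218),.112),("sil r",(117,219),.09),("slim",(171,220),.102),("hole",(146,220),.062),("fit",(292,180),.085),("thin",(352,188),.085),("occ",(427,193),.154)):print(n,onz(t,uv,z).round(3))
for n,uv,z in (("sil",(243,292),.112),("slim",(271,248),.102),("fit",(268,181),.09)):print(n,onz(s,uv,z).round(3))
print(tool()[1].as_matrix().round(3))
for p in ((.42,-.15,.25),(.40,.30,.25)):print(frac(p).round(3))
E
```

```text
sil [0.476 0.348 0.112]
sil r [0.474 0.336 0.09 ]
slim [0.468 0.22  0.102]
hole [0.471 0.283 0.062]
fit [ 0.545 -0.034  0.085]
thin [ 0.524 -0.159  0.085]
occ [ 0.503 -0.291  0.154]
sil [0.475 0.35  0.112]
slim [0.467 0.226 0.102]
fit [ 0.544 -0.022  0.09 ]
[[ 0.956  0.294 -0.   ]
 [ 0.294 -0.956  0.002]
 [ 0.    -0.002 -1.   ]]
[ 1.786 -1.538 -0.095]
[ 2.352 -3.718 -0.091]
```

jog_arm --motion '[1,-1,0,0,0,-0.81,1,1,-1,0,0,0,-0.81,1,1,-1,0,0,0,-0.81,1,1,-1,0,0,0,-0.81,1,1,-1,0,0,0,-0.81,1,1,-1,0,0,0,-0.81,1,1,-1,0,0,0,-0.81,1,1,-1,0,0,0,-0.81,1]'

```text
clock: 1.1
tcp_pos: [0.3015, -0.2992, 0.2311]
orientation: [-0.0, 0.707, 0.707, 0.0]
wrist_force: [-0.4, 0.5, -1.1]
finger_gap: 0.0855
grip_force: 0.0
```

```bash
python3 - <<'E'
from h import *
s,r=tool();print(s["clock"],s["tcp_pos"],s["joint_pos"].round(3));print(r.as_matrix().round(3))
c=get_calibration("wrist");print(c["fx"],c["cx"],c["cy"]);T=c["world_from_camera"];print(r.inv().apply(T[:3,3]-s["tcp_pos"]).round(4),(r.as_matrix().T@T[:3,:3]).round(3))
print(frac((.5,-.05,.23)).round(3))
E
```

```text
1.1 [ 0.30150562 -0.29918936  0.23108815] [-0.971  0.023 -0.306  1.242 -0.     0.601]
[[ 0.001  1.    -0.   ]
 [ 1.    -0.001  0.   ]
 [ 0.    -0.    -1.   ]]
330.0629933786221 252.39547929894164 187.11985981182897
[ 0.0757  0.0007 -0.141 ] [[ 0.    -0.955 -0.297]
 [ 1.     0.    -0.   ]
 [ 0.    -0.297  0.955]]
[1.247 0.991 0.006]
```

jog_arm --motion '[1,1,0,0,0,0,1,1,1,0,0,0,0,1,1,1,0,0,0,0,1,1,1,0,0,0,0,1,1,1,0,0,0,0,1]'

```text
clock: 1.72
tcp_pos: [0.503, -0.0973, 0.2309]
orientation: [-0.0, 0.707, 0.707, 0.0]
wrist_force: [-0.1, -0.4, 0.2]
finger_gap: 0.0855
grip_force: 0.0
```

jog_arm --motion '[0.25,0.22,0,0,0,0,1,0.25,0.22,0,0,0,0,1,0.25,0.22,0,0,0,0,1,0.25,0.22,0,0,0,0,1]'

```text
clock: 2.22
tcp_pos: [0.5446, -0.0505, 0.2312]
orientation: [-0.0, 0.708, 0.706, -0.0]
wrist_force: [0.2, 0.1, -0.5]
finger_gap: 0.0853
grip_force: 0.0
```

```bash
python3 - <<'E'
from h import *
s,r=tool();c=get_calibration("wrist");im=read_camera("wrist");print(s["tcp_pos"],s["qvel"].round(3))
cv2.imwrite("pics/w1.png",im[:,:,::-1]);np.save("w1.npy",im);np.save("w1c.npy",c,allow_pickle=True)
E
```

```text
[ 0.54461001 -0.05045937  0.23119292] [-0.008 -0.007  0.    -0.002  0.004 -0.002]
```

View pics/w1.png

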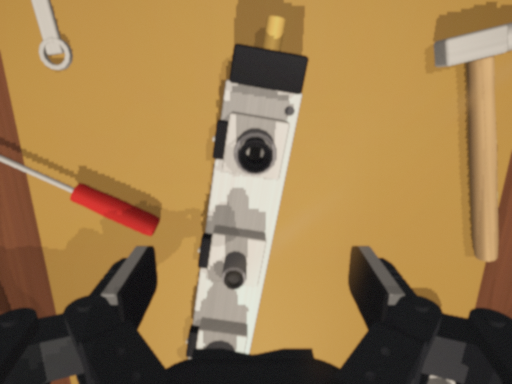

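The wrist picture shows the open fitting: black collar centred near (256,153), grey housing around it, with the thin neighbour at (233,272).

```bash
cat >> h.py <<'E'
def blob(mask,near,maxd=30):
    n,l,st,ce=cv2.connectedComponentsWithStats(mask.astype(np.uint8));i=1+np.argmin(np.hypot(*(ce[1:]-near).T)+1000*(st[1:,4]<60))
    m=(l==i).astype(np.uint8);k=max(cv2.findContours(m,cv2.RETR_EXTERNAL,cv2.CHAIN_APPROX_NONE)[0],key=cv2.contourArea);return st[i],ce[i],cv2.fitEllipse(k),m
E
python3 - <<'E'
from h import *
im=np.load("w1.npy");c=np.load("w1c.npy",allow_pickle=True).item()
g=im.max(2)
for th in (40,50,60,70,80):
    st,ce,e,m=blob(g<th,(256,153));print(th,st,ce.round(1),np.round(e[0]+e[1],1),onz(c,e[0],.09).round(4))
print(g[153,225:290]);print(g[120:185,256])
cr=cv2.resize(im[100:200,200:310],None,fx=5,fy=5,interpolation=cv2.INTER_CUBIC);cv2.imwrite("pics/w1c.png",cr[:,:,::-1])
E
```

```text
40 [240 143  30  28 525] [254.6 158.2] [254.6 157.   26.3  29.6] [ 0.5472 -0.0352  0.09  ]
50 [239 138  32  34 716] [254.7 155.4] [254.7 154.9  30.1  32.7] [ 0.5472 -0.0334  0.09  ]
60 [239 138  32  34 766] [254.7 155.2] [254.7 154.9  31.   33.2] [ 0.5472 -0.0334  0.09  ]
70 [239 137  33  35 815] [254.8 155. ] [254.8 154.7  31.6  33.9] [ 0.5473 -0.0332  0.09  ]
80 [238 137  34  36 858] [254.7 154.9] [254.7 154.7  32.3  34.5] [ 0.5472 -0.0332  0.09  ]
[185 198 203 203 203 202 201 195 177 155 143 135 114  79  50  39  33  33
  33  42  70 113 141 136  99  52  31  27  30  28  29  26  28  31  54  89
 119 124 107  73  41  31  32  34  34  43  64 108 142 156 163 186 214 225
 227 227 226 222 216 219 225 228 227 224 214]
[179 178 178 178 178 178 173 158 126  91  75  77  92 108 116 111  95  65
  42  38  43  48  47  42  42  41  41  33  26  29  27  27  28  26  27  29
  27  30  25  27  21  24  22  24  28  29  28  30  26  30  32  43  79 129
 172 200 213 221 226 228 228 228 229 229 228]
```

View pics/w1c.png

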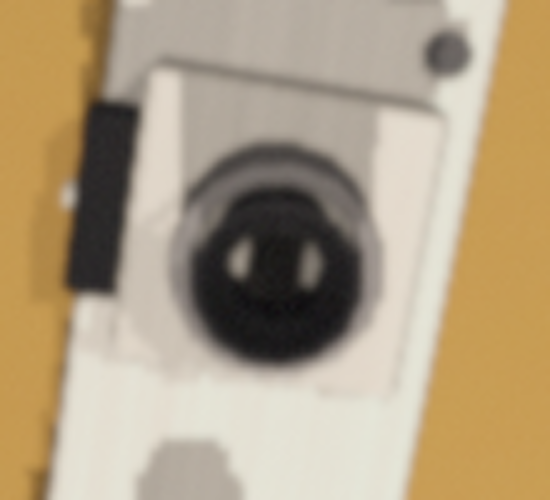

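jog_arm --motion '[1,-0.35,0,0,0,0,1,1,-0.35,0,0,0,0,1,1,-0.35,0,0,0,0,1,1,-0.35,0,0,0,0,1]'

```text
clock: 2.78
tcp_pos: [0.4737, 0.1518, 0.2318]
orientation: [0.0, 0.707, 0.707, 0.0]
wrist_force: [0.5, -0.4, 0.3]
finger_gap: 0.0856
grip_force: 0.0
```

jog_arm --motion '[0.9,0,0,0,0,0,1,0.9,0,0,0,0,0,1,0.9,0,0,0,0,0,1,0.9,0,0,0,0,0,1,0.9,0,0,0,0,0,1]'

```text
clock: 3.4
tcp_pos: [0.4753, 0.3294, 0.2312]
orientation: [0.0, 0.707, 0.707, -0.0]
wrist_force: [0.9, 0.1, 0.0]
finger_gap: 0.0851
grip_force: 0.0
```

```bash
python3 - <<'E'
from h import *
s,r=tool();c=get_calibration("wrist");im=read_camera("wrist");print(s["tcp_pos"],s["qvel"].round(3),s["joint_pos"].round(2))
cv2.imwrite("pics/w2.png",im[:,:,::-1]);np.save("w2.npy",im);np.save("w2c.npy",c,allow_pickle=True)
print(proj(c,(.475,.348,.112)))
E
```

```text
[0.47526528 0.32935466 0.23120857] [-0.023 -0.011 -0.01   0.001  0.001  0.002] [ 0.47  0.32  0.06  1.31 -0.    2.04]
[251.23974371 158.51916377]
```

View pics/w2.png

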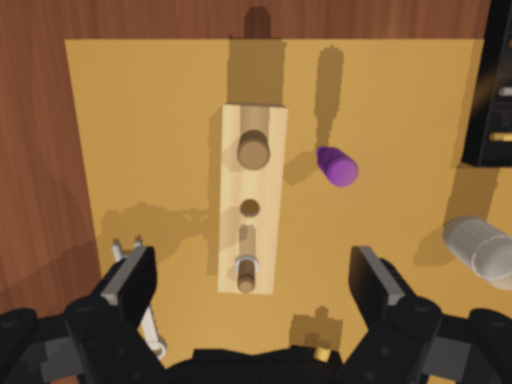

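The silencer's top is at (254,153), the slim one is at (246,275), and the purple look-alike is close by at (340,170), so I'll go in with a part-closed gripper.

```bash
python3 - <<'E'
from h import *
im=np.load("w2.npy");c=np.load("w2c.npy",allow_pickle=True).item()
for v in (148,153,158):print(v,im[v,228:280,0])
print(im[125:180,254,0]);print(im[153,254],im[153,228])
print("purple",onz(c,(343,172),.096),onz(c,(320,152),0))
hs=im[:,:,0]
for th in (140,155,165):
    st,ce,e,m=blob(hs<th,(254,151));print(th,st,np.round(e[0]+e[1],1),onz(c,e[0],.112).round(4))
cr=cv2.resize(im[95:215,195:375],None,fx=4,fy=4,interpolation=cv2.INTER_CUBIC);cv2.imwrite("pics/w2c.png",cr[:,:,::-1])
E
```

```text
148 [216 214 212 209 207 204 203 200 192 170 142 129 130 144 157 163 165 165
 165 165 166 166 166 165 166 166 166 165 166 166 165 165 166 165 164 163
 158 147 134 128 141 179 210 222 224 223 223 224 223 223 223 223]
153 [215 213 211 208 206 204 202 196 180 154 139 144 155 163 166 165 166 166
 165 165 165 166 165 166 167 166 166 165 165 165 166 166 166 166 166 165
 165 164 158 145 138 154 186 213 222 223 223 224 223 223 223 223]
158 [215 213 210 208 206 204 203 200 190 169 149 147 154 162 165 165 164 164
 165 165 164 165 165 165 166 164 165 166 165 165 165 165 166 165 165 165
 164 162 156 147 150 176 206 220 223 224 223 223 224 223 224 223]
[186 186 185 178 157 122 101 101 101 101  95  92  99 109 112 122 140 157
 164 164 165 165 166 166 165 165 166 165 166 165 165 167 165 165 164 166
 165 164 165 164 165 164 163 162 170 190 211 221 224 224 223 224 224 224
 224]
[166 131  90] [215 182 133]
purple [0.55420791 0.33256705 0.096     ] [0.55313566 0.33095041 0.        ]
140 [238 130  31  24 342] [253.  151.1  28.8  41.4] [0.4764 0.354  0.112 ]
155 [237 130  33  33 443] [253.  151.8  29.5  44.1] [0.4764 0.3535 0.112 ]
165 [237 129  33  40 675] [252.9 148.9  32.2  40.3] [0.4764 0.3558 0.112 ]
```

View pics/w2c.png

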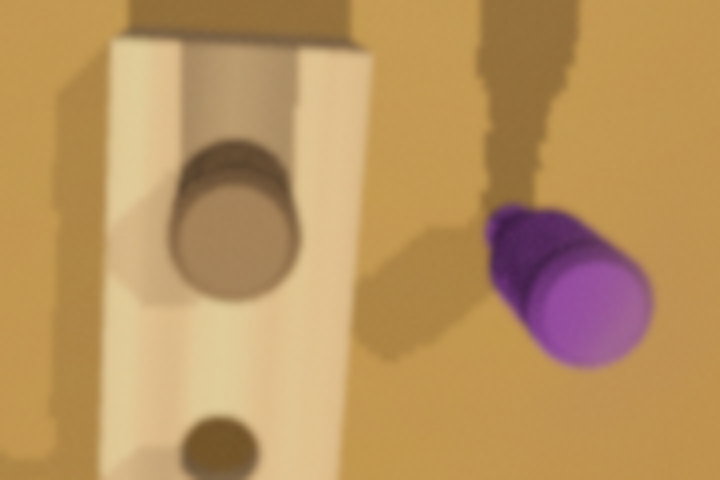

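```bash
python3 - <<'E'
from h import *
c=np.load("w2c.npy",allow_pickle=True).item()
p=onz(c,(253.2,154.2),.112);print(p);print(frac((p[0],p[1],.105)).round(4),frac((p[0],p[1],.07)).round(4))
c=np.load("w1c.npy",allow_pickle=True).item();print(onz(c,(254.8,155.4),.09))
E
```

```text
[0.47657571 0.35152817 0.112     ]
[0.1134 0.0057 0.6317] [0.1135 0.0057 0.8067]
[ 0.5473297  -0.03383411  0.09      ]
```

jog_arm --motion '[0.113,0.006,0,0,0,0,0.53,0.113,0.006,0,0,0,0,0.53,0.113,0.006,0.2,0,0,0,0.53,0.113,0.006,0.4,0,0,0,0.53,0.113,0.006,0.55,0,0,0,0.53,0.113,0.006,0.65,0,0,0,0.53,0.113,0.006,0.75,0,0,0,0.53,0.113,0.006,0.805,0,0,0,0.53,0.113,0.006,0.805,0,0,0,0.53,0.113,0.006,0.805,0,0,0,0.53]' --newtons 40

```text
clock: 4.7
tcp_pos: [0.4772, 0.353, 0.0712]
orientation: [0.0, 0.707, 0.707, 0.001]
wrist_force: [0.7, -0.1, 0.7]
finger_gap: 0.0456
grip_force: 0.0
```

jog_arm --motion '[0,0,0,0,0,0,0.2,0,0,0,0,0,0,0.2,0,0,0,0,0,0,0.2,0,0,0,0,0,0,0.2,0,0,0,0,0,0,0.2,0,0,0,0,0,0,0.2]' --newtons 40

```text
clock: 5.45
tcp_pos: [0.4771, 0.3534, 0.0713]
orientation: [0.0, 0.707, 0.707, 0.001]
wrist_force: [-0.8, -0.3, 6.2]
finger_gap: 0.0274
grip_force: 39.2
```

jog_arm --motion '[0,0,-0.05,0,0,0,0.2,0,0,-0.15,0,0,0,0.2,0,0,-0.3,0,0,0,0.2,0,0,-0.45,0,0,0,0.2,0,0,-0.6,0,0,0,0.2,0,0,-0.65,0,0,0,0.2,0,0,-0.65,0,0,0,0.2]'

```text
clock: 6.32
tcp_pos: [0.4767, 0.3533, 0.2005]
orientation: [0.0, 0.707, 0.707, 0.0]
wrist_force: [0.7, -0.4, -1.5]
finger_gap: 0.0273
grip_force: 39.4
```

```bash
python3 - <<'E'
from h import *
s,r=tool();print(s["tcp_pos"],s["wrist_force"].round(2),s["finger_gap"],r.as_matrix().round(4))
t=s["tcp_pos"];print(frac((.5473,-.0338,t[2])).round(4))
E
```

```text
[0.47667121 0.35328955 0.20045137] [ 0.7  -0.41 -1.5 ] 0.027284574151836858 [[-5.e-04  1.e+00  7.e-04]
 [ 1.e+00  5.e-04  3.e-04]
 [ 3.e-04  7.e-04 -1.e+00]]
[-1.9356e+00  3.5220e-01 -4.0000e-04]
```

jog_arm --motion '[-0.3,0.1,0,0,0,0,0.2,-0.6,0.2,0,0,0,0,0.2,-0.9,0.3,0,0,0,0,0.2,-1,0.353,0,0,0,0,0.2]'

```text
clock: 6.82
tcp_pos: [0.5469, 0.1499, 0.1983]
orientation: [-0.001, 0.708, 0.706, -0.001]
wrist_force: [-0.6, 0.9, -0.7]
finger_gap: 0.027
grip_force: 39.5
```

jog_arm --motion '[-0.3,0,0,0,0,0,0.2,-0.6,0,0,0,0,0,0.2,-0.8,0,0,0,0,0,0.2,-0.926,0,0.1,0,0,0,0.2,-0.926,0,0.2,0,0,0,0.2,-0.926,0,0.2,0,0,0,0.2,-0.926,0,0.2,0,0,0,0.2]'

```text
clock: 7.7
tcp_pos: [0.547, -0.0318, 0.16]
orientation: [-0.0, 0.707, 0.707, -0.0]
wrist_force: [0.0, -0.4, -1.2]
finger_gap: 0.0271
grip_force: 39.6
```

```bash
python3 - <<'E'
from h import *
s,r=tool();print(s["tcp_pos"],s["wrist_force"].round(2),s["finger_gap"],s["joint_pos"].round(2))
im=read_camera("side");c=get_calibration("side");np.save("s1.npy",im)
print(proj(c,(.5473,-.0338,.09)),proj(c,(.5473,-.0338,.105)))
u,v=proj(c,(.5473,-.0338,.1)).astype(int)
cr=cv2.resize(im[v-60:v+40,u-60:u+60],None,fx=6,fy=6,interpolation=cv2.INTER_CUBIC);cv2.imwrite("pics/s1.png",cr[:,:,::-1]);print(u-60,v-60)
E
```

```text
[ 0.54697285 -0.03175452  0.15999941] [ 0.05 -0.42 -1.25] 0.027053800922270842 [-0.2   0.29 -0.16  1.12 -0.    1.37]
[268.02164354 178.3981522 ] [268.02290926 172.77021287]
208 114
```

View pics/s1.png

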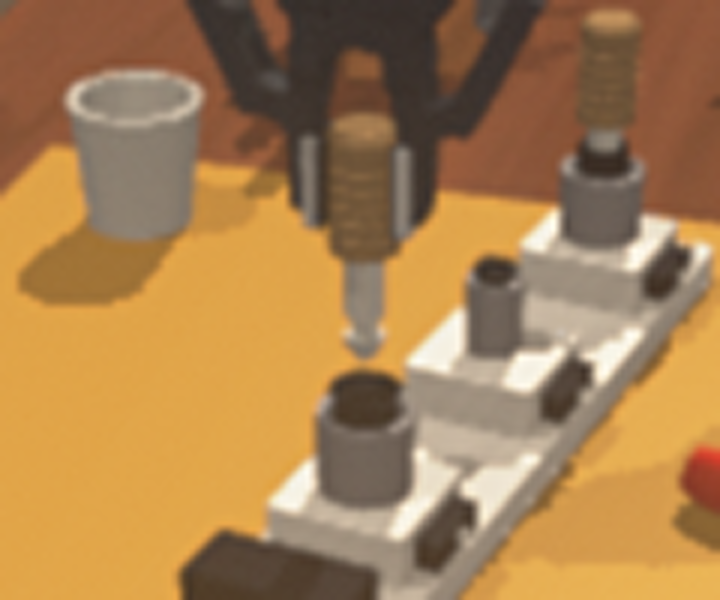

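The stem at crop (364, 260–355) stands over the collar mouth at (366,385), lined up to under 1 mm across this view. I'll descend while watching the forces.

jog_arm --motion '[0,0,0.05,0,0,0,0.2,0,0,0.08,0,0,0,0.2,0,0,0.1,0,0,0,0.2,0,0,0.11,0,0,0,0.2,0,0,0.11,0,0,0,0.2]'

```text
clock: 8.38
tcp_pos: [0.5472, -0.0321, 0.1382]
orientation: [-0.0, 0.707, 0.707, -0.0]
wrist_force: [-0.1, 1.2, -1.1]
finger_gap: 0.0269
grip_force: 39.6
```

jog_arm --motion '[0,0,0.01,0,0,0,0.2,0,0,0.02,0,0,0,0.2,0,0,0.02,0,0,0,0.2]'

```text
clock: 8.75
tcp_pos: [0.5471, -0.0321, 0.1341]
orientation: [-0.0, 0.707, 0.707, -0.0]
wrist_force: [-0.7, -0.1, -1.1]
finger_gap: 0.0274
grip_force: 39.6
```

jog_arm --motion '[0,0,0.007,0,0,0,0.2,0,0,0.015,0,0,0,0.2,0,0,0.015,0,0,0,0.2]'

```text
clock: 9.12
tcp_pos: [0.5471, -0.0321, 0.1311]
orientation: [-0.0, 0.707, 0.707, -0.0]
wrist_force: [0.3, 0.1, -1.5]
finger_gap: 0.0273
grip_force: 39.6
```

jog_arm --motion '[0,0,0.007,0,0,0,0.2,0,0,0.015,0,0,0,0.2,0,0,0.015,0,0,0,0.2]'

```text
clock: 9.5
tcp_pos: [0.5471, -0.0321, 0.1281]
orientation: [-0.0, 0.707, 0.707, -0.0]
wrist_force: [-0.4, -0.5, -0.6]
finger_gap: 0.027
grip_force: 39.6
```

jog_arm --motion '[0,0,0.005,0,0,0,0.2,0,0,0.01,0,0,0,0.2,0,0,0.01,0,0,0,0.2]'

```text
clock: 9.88
tcp_pos: [0.5472, -0.0321, 0.1262]
orientation: [0.0, 0.707, 0.707, -0.0]
wrist_force: [-0.1, -0.7, -1.6]
finger_gap: 0.027
grip_force: 39.6
```

jog_arm --motion '[0,0,0.005,0,0,0,0.2,0,0,0.01,0,0,0,0.2,0,0,0.01,0,0,0,0.2]'

```text
clock: 10.25
tcp_pos: [0.5472, -0.0321, 0.1242]
orientation: [-0.0, 0.707, 0.707, -0.0]
wrist_force: [-0.2, -0.7, -2.5]
finger_gap: 0.0269
grip_force: 39.6
```

jog_arm --motion '[0,0,0.005,0,0,0,0.2,0,0,0.01,0,0,0,0.2,0,0,0.01,0,0,0,0.2]'

```text
clock: 10.62
tcp_pos: [0.5472, -0.0321, 0.1221]
orientation: [-0.0, 0.707, 0.707, -0.0]
wrist_force: [-0.0, -0.6, -0.9]
finger_gap: 0.0272
grip_force: 39.6
```

Aligned with no contact force so far; I'll continue.

jog_arm --motion '[0,0,0.005,0,0,0,0.2,0,0,0.01,0,0,0,0.2,0,0,0.01,0,0,0,0.2]'

```text
clock: 11.0
tcp_pos: [0.5472, -0.0321, 0.1202]
orientation: [-0.0, 0.707, 0.707, -0.0]
wrist_force: [-0.1, -0.9, -1.3]
finger_gap: 0.0272
grip_force: 39.6
```

jog_arm --motion '[0,0,0.005,0,0,0,0.2,0,0,0.01,0,0,0,0.2,0,0,0.01,0,0,0,0.2]'

```text
clock: 11.38
tcp_pos: [0.5472, -0.0321, 0.1183]
orientation: [0.0, 0.707, 0.707, -0.0]
wrist_force: [-1.3, -0.9, 0.4]
finger_gap: 0.0272
grip_force: 39.6
```

jog_arm --motion '[0,0,0.005,0,0,0,0.2,0,0,0.01,0,0,0,0.2,0,0,0.01,0,0,0,0.2]'

```text
clock: 11.75
tcp_pos: [0.5474, -0.0322, 0.1166]
orientation: [0.0, 0.707, 0.707, 0.0]
wrist_force: [-1.9, -0.0, 3.8]
finger_gap: 0.0268
grip_force: 39.9
```

jog_arm --motion '[0,0,0.005,0,0,0,0.2,0,0,0.01,0,0,0,0.2,0,0,0.01,0,0,0,0.2]'

```text
clock: 12.12
tcp_pos: [0.5475, -0.0323, 0.1146]
orientation: [0.0, 0.707, 0.707, 0.0]
wrist_force: [-2.2, -1.2, 5.4]
finger_gap: 0.0273
grip_force: 40.0
```

jog_arm --motion '[0,0,0.005,0,0,0,0.2,0,0,0.01,0,0,0,0.2,0,0,0.01,0,0,0,0.2]'

```text
clock: 12.5
tcp_pos: [0.5473, -0.0321, 0.112]
orientation: [-0.0, 0.707, 0.707, -0.0]
wrist_force: [-0.5, -1.9, 1.9]
finger_gap: 0.0272
grip_force: 39.5
```

jog_arm --motion '[0,0,0.005,0,0,0,0.2,0,0,0.01,0,0,0,0.2,0,0,0.01,0,0,0,0.2]'

```text
clock: 12.88
tcp_pos: [0.5472, -0.0321, 0.1101]
orientation: [0.0, 0.707, 0.707, -0.0]
wrist_force: [-0.1, -1.2, 2.0]
finger_gap: 0.0271
grip_force: 39.5
```

Jaws passed; now 1 mm steps to the seat.

jog_arm --motion '[0,0,0.005,0,0,0,0.2,0,0,0.005,0,0,0,0.2]'

```text
clock: 13.12
tcp_pos: [0.5472, -0.0321, 0.1092]
orientation: [0.0, 0.707, 0.707, -0.0]
wrist_force: [-1.0, -1.9, 1.6]
finger_gap: 0.027
grip_force: 39.5
```

jog_arm --motion '[0,0,0.005,0,0,0,0.2,0,0,0.005,0,0,0,0.2]'

```text
clock: 13.38
tcp_pos: [0.5472, -0.0321, 0.1081]
orientation: [-0.0, 0.707, 0.707, -0.0]
wrist_force: [-1.2, -1.1, 1.3]
finger_gap: 0.0267
grip_force: 39.5
```

jog_arm --motion '[0,0,0.004,0,0,0,0.2,0,0,0.004,0,0,0,0.2]'

```text
clock: 13.62
tcp_pos: [0.547, -0.032, 0.107]
orientation: [-0.0, 0.707, 0.707, -0.0]
wrist_force: [-1.5, -0.4, -1.1]
finger_gap: 0.027
grip_force: 39.7
```

jog_arm --motion '[0,0,0.003,0,0,0,0.2,0,0,0.003,0,0,0,0.2]'

```text
clock: 13.88
tcp_pos: [0.5472, -0.0321, 0.1066]
orientation: [-0.0, 0.707, 0.707, -0.0]
wrist_force: [-0.2, -0.4, -1.6]
finger_gap: 0.0268
grip_force: 39.7
```

jog_arm --motion '[0,0,0.003,0,0,0,0.2,0,0,0.003,0,0,0,0.2]'

```text
clock: 14.12
tcp_pos: [0.5472, -0.0321, 0.1062]
orientation: [-0.0, 0.707, 0.707, -0.0]
wrist_force: [-1.0, -0.9, -1.1]
finger_gap: 0.0273
grip_force: 39.7
```

jog_arm --motion '[0,0,0.003,0,0,0,0.2,0,0,0.003,0,0,0,0.2]'

```text
clock: 14.38
tcp_pos: [0.5472, -0.0321, 0.1056]
orientation: [-0.0, 0.707, 0.707, -0.0]
wrist_force: [-0.7, -0.5, -0.2]
finger_gap: 0.0271
grip_force: 39.7
```

jog_arm --motion '[0,0,0.003,0,0,0,0.2,0,0,0.003,0,0,0,0.2]'

```text
clock: 14.62
tcp_pos: [0.5473, -0.0321, 0.1054]
orientation: [0.0, 0.707, 0.707, 0.0]
wrist_force: [-1.2, -1.4, 3.8]
finger_gap: 0.027
grip_force: 40.3
```

Force is rising: the seat is reached. I'll press slightly more to confirm.

jog_arm --motion '[0,0,0.003,0,0,0,0.2,0,0,0.003,0,0,0,0.2]'

```text
clock: 14.88
tcp_pos: [0.5473, -0.0321, 0.1054]
orientation: [0.0, 0.707, 0.707, 0.0]
wrist_force: [-2.5, -0.8, 7.5]
finger_gap: 0.0268
grip_force: 40.7
```

jog_arm --motion '[0,0,0.003,0,0,0,0.2,0,0,0.003,0,0,0,0.2]'

```text
clock: 15.12
tcp_pos: [0.5474, -0.0321, 0.1053]
orientation: [0.001, 0.707, 0.707, 0.0]
wrist_force: [-3.5, -0.4, 10.2]
finger_gap: 0.0271
grip_force: 41.1
```

jog_arm --motion '[0,0,-0.01,0,0,0,0.2,0,0,-0.02,0,0,0,0.2,0,0,-0.02,0,0,0,0.2]'

```text
clock: 15.5
tcp_pos: [0.5471, -0.032, 0.1072]
orientation: [-0.0, 0.707, 0.707, -0.0]
wrist_force: [-0.0, -1.6, -4.2]
finger_gap: 0.0275
grip_force: 40.2
```

jog_arm --motion '[0,0,-0.005,0,0,0,0.2,0,0,-0.01,0,0,0,0.2,0,0,-0.01,0,0,0,0.2]'

```text
clock: 15.88
tcp_pos: [0.547, -0.032, 0.1094]
orientation: [-0.0, 0.707, 0.707, -0.0]
wrist_force: [1.4, -0.8, -10.0]
finger_gap: 0.0269
grip_force: 40.0
```

jog_arm --motion '[0,0,-0.005,0,0,0,0.2,0,0,-0.01,0,0,0,0.2,0,0,-0.01,0,0,0,0.2]'

```text
clock: 16.25
tcp_pos: [0.547, -0.032, 0.112]
orientation: [-0.0, 0.707, 0.707, -0.0]
wrist_force: [0.1, -1.6, -8.3]
finger_gap: 0.0272
grip_force: 40.0
```

jog_arm --motion '[0,0,-0.004,0,0,0,0.2,0,0,-0.004,0,0,0,0.2]'

```text
clock: 16.5
tcp_pos: [0.547, -0.032, 0.1123]
orientation: [-0.0, 0.707, 0.707, -0.0]
wrist_force: [0.8, -1.3, -11.9]
finger_gap: 0.027
grip_force: 40.3
```

jog_arm --motion '[0,0,-0.004,0,0,0,0.2,0,0,-0.004,0,0,0,0.2]'

```text
clock: 16.75
tcp_pos: [0.5468, -0.032, 0.1125]
orientation: [-0.001, 0.707, 0.707, -0.0]
wrist_force: [3.1, -1.9, -18.4]
finger_gap: 0.0268
grip_force: 40.9
```

jog_arm --motion '[0,0,0.006,0,0,0,0.2,0,0,0.012,0,0,0,0.2,0,0,0.012,0,0,0,0.2]'

```text
clock: 17.12
tcp_pos: [0.5472, -0.0321, 0.1121]
orientation: [0.0, 0.707, 0.707, 0.0]
wrist_force: [-1.6, -0.8, -4.0]
finger_gap: 0.0272
grip_force: 42.3
```

jog_arm --motion '[0,0,0.002,0,0,0,0.25,0,0,0.002,0,0,0,0.33,0,0,0.002,0,0,0,0.45,0,0,0.002,0,0,0,0.55,0,0,0.002,0,0,0,0.55,0,0,0.002,0,0,0,0.55]'

```text
clock: 17.88
tcp_pos: [0.5474, -0.0321, 0.1107]
orientation: [0.0, 0.707, 0.707, 0.0]
wrist_force: [0.4, 0.2, -0.1]
finger_gap: 0.0471
grip_force: 0.0
```

jog_arm --motion '[0,0,-0.1,0,0,0,0.55,0,0,-0.3,0,0,0,0.55,0,0,-0.5,0,0,0,0.55,0,0,-0.6,0,0,0,0.55,0.4,0,-0.6,0,0,0,0.55,0.4,0,-0.6,0,0,0,0.55]'

```text
clock: 18.62
tcp_pos: [0.5471, 0.0501, 0.2311]
orientation: [0.0, 0.706, 0.708, 0.0]
wrist_force: [0.4, -0.6, -0.3]
finger_gap: 0.047
grip_force: 0.0
```

```bash
python3 - <<'E'
from h import *
im=read_camera("side")
a=im[114:214,208:328];b=np.load("s1.npy")[114:214,208:328]
cr=cv2.resize(a,None,fx=6,fy=6,interpolation=cv2.INTER_CUBIC);cv2.imwrite("pics/s2.png",cr[:,:,::-1])
E
```

```text
(no output)
```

View pics/s2.png

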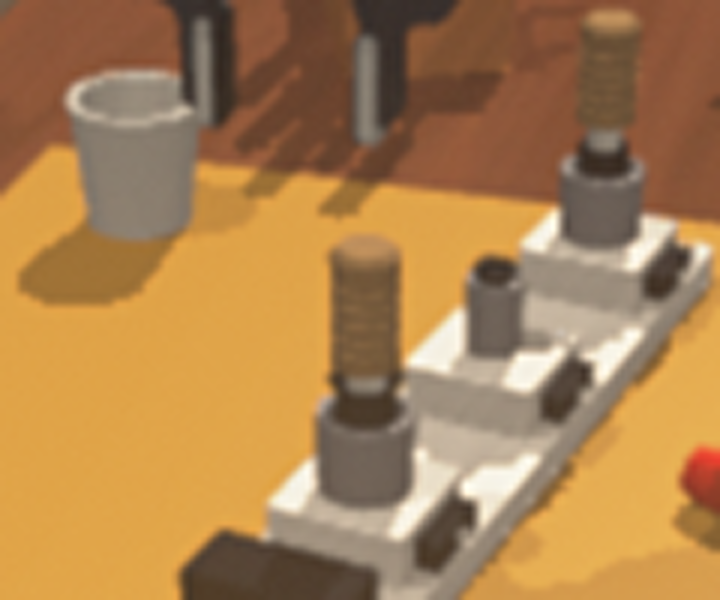

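The silencer stands upright in the fitting with the fingers clear. I'll check the collar height numerically against the earlier picture.

```bash
python3 - <<'E'
from h import *
a=np.load("s1.npy").max(2);b=read_camera("side").max(2)
for u in (263,264,265,273,274,275):print(u,a[170:190,u],b[170:190,u])
print(env.get_state()["clock"])
E
```

```text
263 [226 226 225 226 227 230 216 152 108 103 116 105  91  95 107 119 113 109
 110 109] [161 153 148 143 145 144 112 101 141 166 143 108  90  94 105 118 113 110
 108 108]
264 [222 222 226 228 229 228 175  98  68  74  80  77  76  75  92 121 116 112
 111 112] [123 115 118 117 109 106  84  69  80  94  88  76  75  76  92 120 117 110
 111 111]
265 [197 187 221 230 232 221 137  75  72  78  77  75  75  72  83 111 118 115
 113 112] [122 117 121 128 117 110 102  94  90  76  71  72  73  72  83 110 118 113
 111 112]
273 [225 227 228 227 230 228 175 101  68  75  83  81  75  79 111 149 124 111
 111 112] [117 117 112 111 109 103  85  76  90 104  87  77  74  78 109 148 124 109
 111 112]
274 [226 226 226 226 226 226 210 147  97 104 113 103  93 110 144 148 120 108
 108 109] [164 164 154 149 143 120  91 103 144 171 133  98  92 107 139 145 119 107
 108 107]
275 [225 225 225 228 225 203 194 175 141 151 152 134 123 144 163 130 106 104
 104 106] [225 225 224 228 223 175 133 149 185 201 165 131 121 143 161 128 105 104
 103 104]
18.725
```

The collar lip has risen about 2 px (around 5 mm), with a gap now visible under it, so the collar is drawn out.

```bash
python3 -c "
from workcell import env
print(env.hand_in())"
```

```text
the job is handed in; nothing more can be done
None
```

The large silencer is locked in the open large fitting with the collar drawn out about 5 mm, and the job is handed in at about 19 s; the readings showed at most about 10 N pressing and 18 N pulling, and no score came back.

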